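Measure a crate board from its end to the cleat

TASK

Measure the board lying on the bench: stand the tape measure on it with its blade pointing along the board, hook the tape's end over the board's free end, and back the case away against its spring until its heel is up against the wooden cleat. Then press the lock cap fully down so that the blade stays drawn out, and let go, leaving the tape in place along the board and the other things on the bench undisturbed.

Things in the scene. Friction and masses are not known exactly. Their poses are not given: they have to be found in the camera images.
- tape: Tape measure, about 0.3 kg: grey body 78 long (x) x 34 wide (y) x 36 high under a wider black lock cap. Origin: centre of the body's underside; x points out of the front along the blade (front face x = +39, heel x = -39), z up. It starts unlocked, standing on a wooden block 24 high (72 x 60) with its hook hanging clear in front. Best picked up by the cap.
- lock_cap (a joint): Lock cap. 0 = up, unlocked (8 mm gap under the cap); 0.008 m = fully down, locked. It slides straight down against about 8 N of friction and stays where left. From about 0.002 m its tooth bites and the blade can move neither in nor out; teeth are 4 mm apart, so the blade may shift up to 2 mm as it locks.
- blade (a joint): How far the yellow blade (25 wide, 3 to 5 above the tape's underside) is drawn out of the case, 0 (start, fully in) to 0.20 m. Its spring pulls it in with 3.4 N at 0 growing to 4.1 N at 0.17 m, plus some drag when moved; unlocked and let go, it drags the case back along the board.
- hook (a point): Inner face (the one looking back at the case) of the steel hook tab on the blade's end, 6 below the tape's underside level. Tab 3 thick, 26 wide, reaching 12 below the tape's underside. It lies at x = 47 + blade extension (mm) in the tape's frame; its axes are the tape's.
- cap_top (a point): Centre of the lock cap's top, above the tape's origin; axes as the tape's. Cap 52 long (x) x 42 wide (y) x 22 high, from 44 to 66 above the tape's underside while unlocked, 36 to 58 locked. It overhangs the body by 4 on each side: fingers that close along y hold the cap only and may reach down past the body's sides.
- heel (a point): Middle of the tape's flat heel face, 11 above its underside, at x = -39 in the tape's frame; axes as the tape's.
- plank: Board of pale wood, 360 long (x) x 90 wide (y) x 24 thick, fixed to the bench. Origin: centre of its underside. The hook goes over its free end at x = +180, the end farther from the cleat, to the robot's left.
- plank_end (a point): Middle of the upper edge of the board's free end (x = +180, top face); axes as the board's.
- cleat: Wooden cleat, 24 along the board x 90 across x 22 high, fixed across the board's top. Origin: centre of its underside, on the board's top. Axes as the board's.
- cleat_face (a point): Middle of the cleat's face that looks towards the board's free end, 12 from the cleat's centre along +x, 11 above the board's top.
- jar: Bystander: closed glass jar, 64 across, 85 high. Origin: centre of its underside.
- roll: Bystander: cardboard ring core lying flat, 96 across, 48 high. Origin: centre of its underside.
- hammer: Bystander: hammer lying on the bench at the robot's left.
- screwdriver: Bystander: screwdriver lying on the bench at the robot's right.

How it is judged:
By the outcome, as a careful person would: the job done as asked, in the order asked, and still so for the second after the job is handed in, with the robot touching nothing.
It also fails if it takes over 42 s, if anything falls off the work surface, if the arm or the gripper's body presses on something with over 40 N, if the wrist force passes 120 N, or if a joint passes its speed limit or range.

ROBOT

A 7-joint arm with a two-finger parallel gripper is mounted at the origin on the work surface. World frame = base frame: x ahead of the robot, y to its left, z up, the work surface at z = 0. Lengths are in m, angles in rad, forces in N, time in s.
With the tool pointing down it reaches from about 0.4 to 0.85 m from the base axis. Payload 4.5 kg.
Tool frame: the origin (TCP) lies at the centre of the arm's flange, where the gripper is bolted on; the fingertips stand 173 mm ahead of it and the grasp point (between the pads) lies 155 mm ahead of it; z points along the fingers, y is the line along which they close (so a half turn about z gives the same grasp; the last joint's range is limited). The gripper opens to 85 mm and grips with 20 to 120 N. Pads are 22 mm wide; open, the fingers measure 114 mm over their backs; the gripper's body (76 mm by 85 mm) begins 54 mm behind the grasp point. The pads swing forward as they close: fully open they stand 13 mm farther back than shut.
Start: joints at [1.261, 0.689, -0.195, 1.565, 0.157, 0.902, -0.215], TCP at [0.211, -0.588, 0.405] pointing down, gripper open.
Joint ranges: [-3.01, 3.01], [-0.46, 2.08], [-1.47, 1.51], [0.13, 2.56], [-1, 4.14], [0.04, 2.09], [-2.66, 2.66]. Speed limits (rad/s): [2.57, 2.57, 3.14, 3.14, 3.14, 3.14, 3.14].

INTERFACE

Orientations are given as a unit quaternion [x, y, z, w].
In Python, from workcell import manip, viewer, workorder gives the robot as it stands. The module is installed in compiled form; this text tells all that it offers.
- The arm moves only by the tool play_rows, never from a script. Its argument "steps" is a list of rows, each an object with "delta_pos": the shift along the world's x, y, z in mm, a list of three; "twist": the turn about the world's z in degrees; "grip": the opening, from 0 (shut) to 1 (fully open). In form: [{"delta_pos": [tx, ty, tz], "twist": twist, "grip": grip}, ...]. A call has 1 to 8 rows; each row shifts and turns the commanded pose from where the row before left it; what a row does not reach is not made up. A row lasts 1/12 s, in which the tool goes at most 41.7 mm and 7.16 degrees, less where a joint would pass 70% of its speed; a pose out of reach is approached as far as the arm can. A call is refused whole if a number of a shift passes 41.7 or a number of a turn 7.16, either way. A call with a gripper value outside its range is refused whole. The fingers move at their own pace and stop on an object; the grip force is fixed at half the most. Time passes only in rows, so rows that do not move let the fingers close. It gives the time, the measured TCP pose, the force, the opening and the grip force at its end, in the units of the state.
- manip.get_state(): the state, without advancing time (a new reading comes with each control period).
- viewer.capture(name): name is "side" or "top" or "wrist"; returns the picture (400x640x3 uint8, blue, green, red); there is no depth.
- viewer.get_calibration(name): a dict with "fov_y" (degrees; the focal length in pixels is half the picture's height over the tangent of half this angle, whatever the lens; pixels are square), "cx", "cy" (the principal point, pixels), "D" ([k1, k2, p1, p2, k3] as OpenCV has them; the pictures are not rectified), "R" (3x3) and "t" (3): a world point X has camera coordinates R X + t. Camera axes: x right, y down, z forward; pixel columns grow to the right and rows downward; lengths in m; the calibration is good to about 2 mm. A picture is of the moment at which its call begins: read the wrist's pose just before it. get_calibration takes no time and is no camera call; for the wrist camera it gives the pose at the moment of the call.
- workorder.job_done(): hands the job in; it is judged then, once.
Trained networks look in the newest picture that a camera, given by its name, has taken for a name from the list of things; names that differ only in an ending like _2 or _b are one class to them, and where a whole thing is asked for, a point or a joint stands for the part that bears it (a point fixed in the world has none). Each returns a list of dicts, best first, with "conf" (0 to 1); they miss things now and then, are a little off and sometimes report something else, mostly with a low value. They report only what shows in the picture. A call takes as long as a camera call.
- viewer.boxes_of(camera, name): "xy" ([column, row] in pixels, amid what is visible of it).
- viewer.trace(camera, name): "region" (400x640 bool, what is visible of it) and "xy" ([column, row] in pixels, amid what is visible of it).
- viewer.mark_of(camera, name): "xy" ([column, row] in pixels: a listed point, or the origin of a listed thing).
The state is a dict: "time": time; "q": joint angles; "qvel": joint speeds; "tau": joint torques, N m; "tool_pos": TCP position; "orientation": TCP orientation; "wrist_force": force on the tool from outside, world axes, zero at the start; "torque": the same for the moment, N m; "finger_gap": finger opening in m; "grasp_force": force on a finger pad.
Only numpy, scipy, OpenCV 4.12 (cv2) and the standard library are available. Lean on these libraries where they do the work, as an engineer would, in place of code of your own. Each camera call takes 0.05 s, during which the arm holds its last target. There are 200 camera calls.

## Working session

There is one attempt and no reset: what is moved stays moved. The work goes in short steps, Python scripts to look and compute and a tool call to move; the robot and the scene stay as the last step left them, time stands still between calls to the robot, and variables do not carry over. Pictures are saved under pics/ and viewed, at most 10 in all, crops included, and the job is handed in when it is done.

Besides the shell and the picture viewer there is one more tool, called after "Call:" as a command line: name --argument value ..., lists and objects as JSON in quotes. play_rows: Moves the arm, as the interface text tells. Its arguments: {"type":"object","properties":{"steps":{"type":"array"}},"required":["steps"]}

```bash
mkdir -p pics
cat > h.py <<'E'
import numpy as np, cv2
from workcell import manip, viewer, workorder
def ray(cam,px):
    c=viewer.get_calibration(cam); f=200/np.tan(np.radians(c["fov_y"])/2)
    K=np.array([[f,0,c["cx"]],[0,f,c["cy"]],[0,0,1.]])
    u=cv2.undistortPoints(np.array([[px]],float),K,np.array(c["D"],float)).ravel()
    R=np.array(c["R"]);t=np.array(c["t"])
    return -R.T@t, R.T@np.array([u[0],u[1],1.])
def at_z(cam,px,z):
    o,d=ray(cam,px); return o+d*(z-o[2])/d[2]
def tri(px):  # dict cam->px
    A=np.zeros((3,3));b=np.zeros(3)
    for c,p in px.items():
        o,d=ray(c,p); d/=np.linalg.norm(d); M=np.eye(3)-np.outer(d,d);A+=M;b+=M@o
    X=np.linalg.solve(A,b); 
    res=[]
    for c,p in px.items():
        o,d=ray(c,p); d/=np.linalg.norm(d); res.append(np.linalg.norm((np.eye(3)-np.outer(d,d))@(X-o)))
    return X,max(res)
E
python3 - <<'E'
from h import *
np.set_printoptions(precision=4,suppress=True)
s=manip.get_state();print(s["time"],s["tool_pos"],s["orientation"],s["finger_gap"])
m={}
for c in ["side","top"]:
    cv2.imwrite(f"pics/{c}0.png",viewer.capture(c))
    for n in ["tape","hook","cap_top","heel","plank","plank_end","cleat","cleat_face","jar","roll"]:
        r=viewer.mark_of(c,n)
        if r: m.setdefault(n,{})[c]=r[0]["xy"]; print(c,n,np.round(r[0]["xy"],1),round(r[0]["conf"],2))
for n,p in m.items():
    if len(p)==2: print(n,*tri(p))
E
```

```text
0.0 [ 0.2105 -0.5881  0.4039] [ 0.9852  0.1711 -0.0002 -0.0009] 0.0855499653265178
side tape [340.5 217.5] 0.62
side hook [332.  232.3] 0.61
side cap_top [341.7 203. ] 0.51
side heel [350.7 213.5] 0.79
side plank [288.6 216.5] 0.87
side plank_end [247.7 249. ] 0.55
side cleat [297.  191.9] 0.78
side cleat_face [300.  195.4] 0.63
side jar [329.9 288.5] 0.67
side roll [366.1 171.4] 0.95
top tape [311.3 235.3] 0.95
top hook [309.1 235.6] 0.64
top cap_top [312.7 232.5] 0.8
top heel [330.3 242.2] 0.68
top plank [314.9 172. ] 0.95
top plank_end [243.9 146.4] 0.74
top cleat [345.6 175.6] 0.78
top cleat_face [338.3 171.2] 0.56
top jar [224.2 237.5] 0.89
top roll [415.9 245.2] 0.57
tape [0.4292 0.0193 0.0294] 0.004897827988552096
hook [ 0.44    0.0266 -0.0244] 0.015117892905384851
cap_top [0.4309 0.0162 0.0791] 0.0019753104629458124
heel [ 0.4124 -0.0268  0.0067] 0.0023491023678353694
plank [ 0.584   0.0148 -0.0089] 0.002968625367638222
plank_end [0.6335 0.1866 0.0238] 0.00207331875985494
cleat [ 0.5754 -0.0571  0.026 ] 0.0075033438475851045
cleat_face [ 0.5733 -0.0416  0.0282] 0.004245583426671362
jar [ 0.4124  0.2269 -0.0077] 0.0016786409529394863
roll [ 0.4081 -0.2319  0.007 ] 0.00037993518777494926
```

View pics/top0.png

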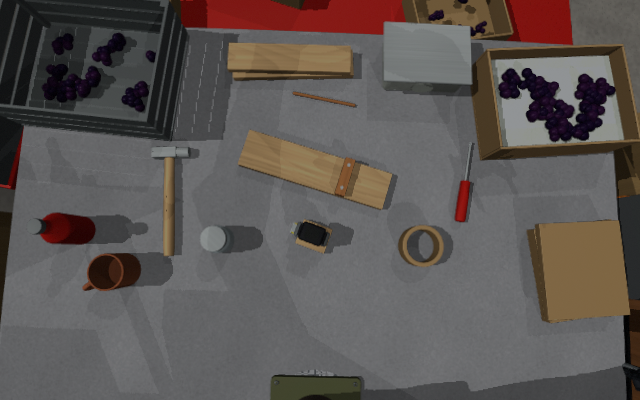

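View pics/side0.png

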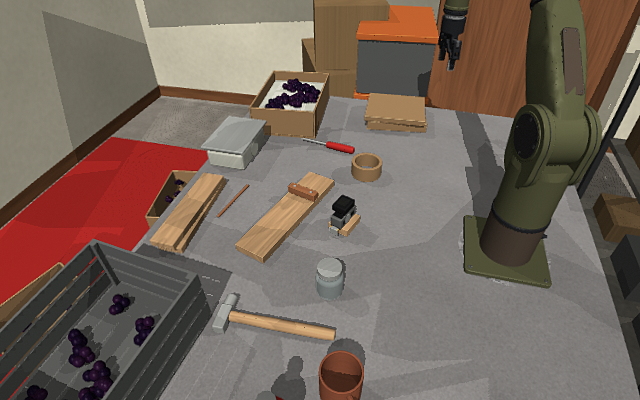

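The top view shows the board from (240,150) to (390,190), cleat at (345,176), and the tape with its black cap at (312,233) on its block. The jar is at (214,238) and the roll at (421,245). The side view agrees with this.

```bash
cat >> h.py <<'E'
def rect(cam,name,z,k=0):
    r=viewer.trace(cam,name)
    if not r: return None
    m=r[0]["region"].astype(np.uint8)
    c=max(cv2.findContours(m,cv2.RETR_EXTERNAL,cv2.CHAIN_APPROX_NONE)[0],key=cv2.contourArea)[:,0]
    P=np.array([at_z(cam,p,z)[:2] for p in c])
    (ce,sz,an)=cv2.minAreaRect((P*1000).astype(np.float32))
    return ce,sz,an,r[0]["conf"]
E
python3 - <<'E'
from h import *
viewer.capture("top")
for n,z in [("plank",.024),("cleat",.046),("cap_top",.09),("tape",.09)]: print(n,rect("top",n,z))
print(manip.get_state()["time"])
E
```

```text
plank ((596.9634399414062, 71.40899658203125), (245.0050506591797, 96.06816864013672), 74.46967315673828, 0.97)
cleat ((591.93896484375, 70.73046112060547), (240.25782775878906, 93.08743286132812), 74.27377319335938, 0.72)
cap_top ((425.0771484375, 18.534221649169922), (52.4984245300293, 42.0250129699707), 70.07648468017578, 0.91)
tape ((427.7445068359375, 22.256189346313477), (82.28714752197266, 40.43168640136719), 69.95068359375, 0.73)
1.35
```

Call:
play_rows --steps '[{"delta_pos": [12, 40, 0], "twist": 0, "grip": 1}, {"delta_pos": [12, 40, 0], "twist": 0, "grip": 1}, {"delta_pos": [12, 40, 0], "twist": 0, "grip": 1}, {"delta_pos": [12, 40, 0], "twist": 0, "grip": 1}, {"delta_pos": [12, 40, 0], "twist": 0, "grip": 1}, {"delta_pos": [12, 40, 0], "twist": 0, "grip": 1}, {"delta_pos": [12, 40, 0], "twist": 0, "grip": 1}, {"delta_pos": [12, 40, 0], "twist": 0, "grip": 1}]'

```text
time: 2.02
tool_pos: [0.3067, -0.2674, 0.405]
orientation: [0.985, 0.171, 0.0, 0.0]
wrist_force: [1.3, 0.1, 0.3]
finger_gap: 0.085
grasp_force: 0.0
```

Call:
play_rows --steps '[{"delta_pos": [15, 35, -5], "twist": 6.3, "grip": 1}, {"delta_pos": [15, 35, -5], "twist": 6.3, "grip": 1}, {"delta_pos": [15, 35, -5], "twist": 6.3, "grip": 1}, {"delta_pos": [15, 35, -5], "twist": 6.3, "grip": 1}, {"delta_pos": [15, 35, -5], "twist": 6.3, "grip": 1}, {"delta_pos": [15, 35, -5], "twist": 6.3, "grip": 1}, {"delta_pos": [15, 35, -5], "twist": 6.3, "grip": 1}, {"delta_pos": [13, 35, -5], "twist": 6.2, "grip": 1}]'

```text
time: 2.68
tool_pos: [0.4254, 0.0128, 0.3647]
orientation: [0.818, 0.576, 0.001, 0.0]
wrist_force: [1.1, 0.5, 0.3]
finger_gap: 0.085
grasp_force: 0.0
```

Call:
play_rows --steps '[{"delta_pos": [0, 0, 0], "twist": 0, "grip": 1}, {"delta_pos": [0, 0, 0], "twist": 0, "grip": 1}]'

```text
time: 2.85
tool_pos: [0.4253, 0.0132, 0.3647]
orientation: [0.818, 0.576, 0.001, -0.0]
wrist_force: [0.2, -0.2, -0.3]
finger_gap: 0.0852
grasp_force: 0.0
```

Run:
```python
from h import *
s=manip.get_state();print(s["time"],s["tool_pos"],s["orientation"],s["q"])
cv2.imwrite("pics/w1.png",viewer.capture("wrist"))
for n,z in [("cap_top",.09),("tape",.09),("plank",.024)]: print(n,rect("wrist",n,z))
for n,z in [("cap_top",.09),("heel",.035),("plank_end",.024),("cleat_face",.035)]:
  for r in viewer.mark_of("wrist",n)[:2]: print(n,np.round(r["xy"]),r["conf"],at_z("wrist",r["xy"],z))
```

```text
2.85 [0.42525472 0.01316126 0.3646702 ] [ 8.17782477e-01  5.75526752e-01  8.32216542e-04 -2.93218596e-04] [ 0.08320574  0.52629466 -0.33419149  2.18056523  0.35894643  0.48440826
 -0.87312401]
cap_top ((425.6543273925781, 18.116016387939453), (52.64558792114258, 41.70505142211914), 69.99451446533203, 0.92)
tape ((429.8863220214844, 28.09566879272461), (78.87165069580078, 41.19783401489258), 71.44457244873047, 0.75)
plank ((569.6068115234375, -15.544418334960938), (299.49896240234375, 96.74595642089844), 74.09384155273438, 0.58)
cap_top [315. 189.] 0.58 [0.425284   0.01869391 0.09      ]
heel [316. 215.] 0.64 [ 0.41201328 -0.02090517  0.035     ]
plank_end [314. 176.] 0.51 [0.42408151 0.0174798  0.024     ]
cleat_face [462. 188.] 0.65 [ 0.5644293  -0.04479241  0.035     ]
```

View pics/w1.png

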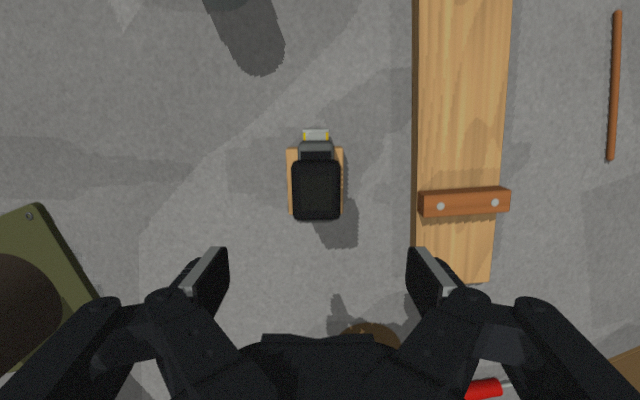

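The wrist picture shows the cap at (316,189) with the hook at (315,134), so the tape points up the image. The cleat is at (463,201) on the board. The cap rectangle comes out at 52.6 x 41.7, as it should be, so I descend and grip.

Call:
play_rows --steps '[{"delta_pos": [0, 5, -30], "twist": 0, "grip": 1}, {"delta_pos": [0, 0, -34], "twist": 0, "grip": 1}, {"delta_pos": [0, 0, -34], "twist": 0, "grip": 1}, {"delta_pos": [0, 0, -20], "twist": 0, "grip": 1}, {"delta_pos": [0, 0, -10], "twist": 0, "grip": 1}, {"delta_pos": [0, 0, 0], "twist": 0, "grip": 0.3}, {"delta_pos": [0, 0, 0], "twist": 0, "grip": 0.2}, {"delta_pos": [0, 0, 0], "twist": 0, "grip": 0.2}]'

```text
time: 3.92
tool_pos: [0.4247, 0.0156, 0.2374]
orientation: [0.819, 0.573, 0.001, 0.0]
wrist_force: [-0.3, -0.2, 0.0]
finger_gap: 0.0513
grasp_force: 0.0
```

Call:
play_rows --steps '[{"delta_pos": [0, 0, 0], "twist": 0, "grip": 0.2}, {"delta_pos": [0, 0, 0], "twist": 0, "grip": 0.2}, {"delta_pos": [0, 0, 0], "twist": 0, "grip": 0.2}, {"delta_pos": [0, 0, 0], "twist": 0, "grip": 0.2}]'

```text
time: 4.25
tool_pos: [0.4248, 0.0156, 0.2377]
orientation: [0.819, 0.573, 0.001, 0.001]
wrist_force: [0.5, 0.2, 7.7]
finger_gap: 0.041
grasp_force: 64.4
```

Call:
play_rows --steps '[{"delta_pos": [0, 0, 3], "twist": 0, "grip": 0.2}, {"delta_pos": [0, 0, 12], "twist": 0, "grip": 0.2}, {"delta_pos": [0, 0, 25], "twist": 0, "grip": 0.2}, {"delta_pos": [0, 0, 10], "twist": 0, "grip": 0.2}, {"delta_pos": [0, 0, 0], "twist": 0, "grip": 0.2}]'

```text
time: 4.67
tool_pos: [0.4248, 0.0156, 0.2886]
orientation: [0.819, 0.573, 0.002, 0.001]
wrist_force: [0.1, 0.2, -3.7]
finger_gap: 0.041
grasp_force: 63.4
```

Run:
```python
from h import *
s=manip.get_state();print(s["time"],s["tool_pos"],s["orientation"],s["wrist_force"])
w=viewer.capture("wrist")
for n,z in [("plank",.024),("cleat",.046)]: print(n,rect("wrist",n,z))
for n,z in [("hook",.068),("heel",.085),("plank_end",.024),("cleat_face",.035)]:
  for r in viewer.mark_of("wrist",n)[:1]: print(n,np.round(r["xy"]),r["conf"],at_z("wrist",r["xy"],z))
s=viewer.capture("side");p=viewer.mark_of("side","tape");print([ (q["xy"],q["conf"]) for q in p])
c=cv2.resize(s[150:270,280:400],(400,400),interpolation=cv2.INTER_CUBIC)
w=cv2.resize(w[:,:],(400,250)); w=cv2.copyMakeBorder(w,0,150,0,0,cv2.BORDER_CONSTANT)
cv2.imwrite("pics/lift.png",np.hstack([c,w]))
```

```text
4.6667 [0.42475124 0.01562001 0.28858589] [8.19367565e-01 5.73265666e-01 1.68024768e-03 6.68226558e-04] [ 0.12641965  0.16956715 -3.6614691 ]
plank ((564.9481201171875, -19.926071166992188), (273.8266296386719, 97.6041488647461), 74.41832733154297, 0.8)
cleat None
hook [320. 144.] 0.64 [0.4435288  0.06355454 0.068     ]
plank_end [505. 212.] 0.74 [ 0.56712572 -0.04373548  0.024     ]
cleat_face [506. 214.] 0.91 [ 0.56191555 -0.03983502  0.035     ]
[([345.1, 205.7], 0.58)]
```

View pics/lift.png

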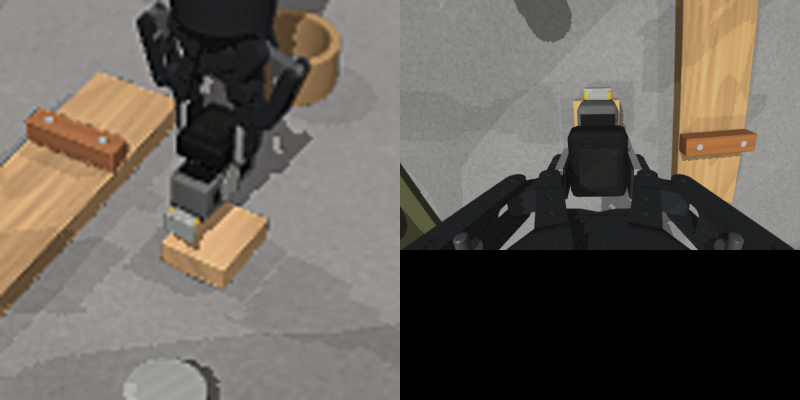

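The tape is lifted with the hook in front and the board alongside. Next I carry it above the board's free end, keeping some margin beyond the end.

Call:
play_rows --steps '[{"delta_pos": [15, 10, 10], "twist": 0.6, "grip": 0.2}, {"delta_pos": [26, 18, 5], "twist": 0.6, "grip": 0.2}, {"delta_pos": [29, 20, 0], "twist": 0.6, "grip": 0.2}, {"delta_pos": [29, 20, 0], "twist": 0.6, "grip": 0.2}, {"delta_pos": [29, 20, 0], "twist": 0.6, "grip": 0.2}, {"delta_pos": [29, 20, 0], "twist": 0.6, "grip": 0.2}, {"delta_pos": [25, 18, 0], "twist": 0.6, "grip": 0.2}, {"delta_pos": [15, 10, 0], "twist": 0.2, "grip": 0.2}]'

```text
time: 5.78
tool_pos: [0.6235, 0.1546, 0.3012]
orientation: [0.796, 0.605, 0.002, -0.001]
wrist_force: [-0.1, 0.2, -3.0]
finger_gap: 0.041
grasp_force: 63.3
```

Call:
play_rows --steps '[{"delta_pos": [0, 0, 0], "twist": 0, "grip": 0.2}, {"delta_pos": [0, 0, 0], "twist": 0, "grip": 0.2}]'

```text
time: 5.95
tool_pos: [0.6213, 0.1524, 0.3006]
orientation: [0.796, 0.605, -0.001, -0.0]
wrist_force: [0.4, -1.1, -3.5]
finger_gap: 0.0408
grasp_force: 63.3
```

Run:
```python
from h import *
np.set_printoptions(precision=4,suppress=True)
s=manip.get_state();print(s["time"],s["tool_pos"],s["orientation"],s["wrist_force"])
print("yaw",2*np.degrees(np.arctan2(s["orientation"][1],s["orientation"][0])))
uz=s["tool_pos"][2]-.2377+.024
w=viewer.capture("wrist")
for n,z in [("plank",.024),("hook",uz)]: print(n,rect("wrist",n,z))
for n,z in [("hook",uz-.006),("plank_end",.024)]:
  for r in viewer.mark_of("wrist",n)[:1]: print(n,np.round(r["xy"]),r["conf"],at_z("wrist",r["xy"],z))
cv2.imwrite("pics/w2.png",w)
```

```text
5.95 [0.6213 0.1524 0.3006] [ 0.7963  0.6049 -0.0007 -0.0004] [ 0.3586 -1.0796 -3.5275]
yaw 74.44865293227275
plank ((586.061767578125, 31.75350570678711), (37.667396545410156, 89.50214385986328), 73.81007385253906, 0.94)
hook ((632.5950317382812, 197.89207458496094), (12.05647087097168, 26.582744598388672), 74.45767974853516, 0.97)
hook [316. 144.] 0.92 [0.6334 0.2001 0.0809]
```

View pics/w2.png

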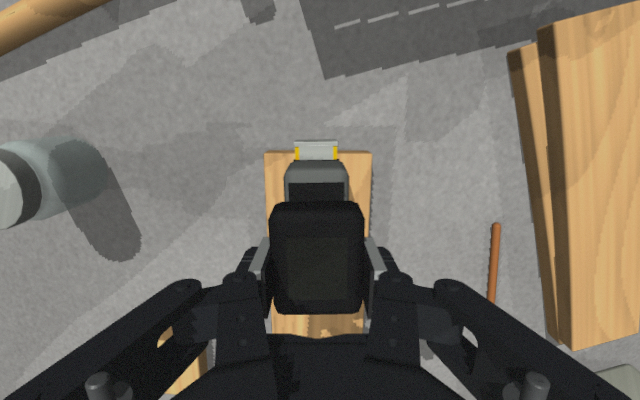

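The wrist picture shows the board's end edge at row ~153, between columns 265 and 371. The hook tab is at (316,148), laterally well centred.

Run:
```python
from h import *
a=at_z("wrist",[265,153],.024);b=at_z("wrist",[371,153],.024);print(a,b,np.linalg.norm(a-b),(a+b)/2, np.degrees(np.arctan2(*(b-a)[:2][::-1]))+90)
u=np.array([.2685,.9633]); n=np.array([u[1],-u[0]])
h=np.array([.6340,.2002]); d=h-((a+b)/2)[:2]; print("hook past end, lateral",d@u,d@n)
```

```text
[0.5898157  0.19971315 0.024     ] [0.67354489 0.17637332 0.024     ] 0.08692137528672174 [0.6316803  0.18804323 0.024     ] 74.42398911218487
hook past end, lateral 0.012333453884686776 -0.0010295213394511656
```

The hook is 12 mm past the end and 1 mm off centre, so I lower it here.

Call:
play_rows --steps '[{"delta_pos": [0, 0, -15], "twist": 0, "grip": 0.2}, {"delta_pos": [0, 0, -20], "twist": 0, "grip": 0.2}, {"delta_pos": [0, 0, -15], "twist": 0, "grip": 0.2}, {"delta_pos": [0, 0, -7], "twist": 0, "grip": 0.2}, {"delta_pos": [0, 0, -3], "twist": 0, "grip": 0.2}, {"delta_pos": [0, 0, 0], "twist": 0, "grip": 0.2}, {"delta_pos": [0, 0, 0], "twist": 0, "grip": 0.2}]'

```text
time: 6.78
tool_pos: [0.6218, 0.1519, 0.2425]
orientation: [0.797, 0.605, 0.001, 0.0]
wrist_force: [-0.3, -0.1, -2.5]
finger_gap: 0.0412
grasp_force: 63.4
```

Call:
play_rows --steps '[{"delta_pos": [0, 0, -2], "twist": 0, "grip": 0.2}, {"delta_pos": [0, 0, -1.5], "twist": 0, "grip": 0.2}, {"delta_pos": [0, 0, 0], "twist": 0, "grip": 0.2}, {"delta_pos": [0, 0, 0], "twist": 0, "grip": 0.2}]'

```text
time: 7.12
tool_pos: [0.6215, 0.1518, 0.2385]
orientation: [0.797, 0.605, 0.0, 0.0]
wrist_force: [0.6, -0.5, -3.5]
finger_gap: 0.0412
grasp_force: 63.4
```

Call:
play_rows --steps '[{"delta_pos": [-1.3, -4.8, 0], "twist": 0, "grip": 0.2}, {"delta_pos": [-1.3, -4.8, 0], "twist": 0, "grip": 0.2}, {"delta_pos": [-1.3, -4.8, 0], "twist": 0, "grip": 0.2}, {"delta_pos": [-1.3, -4.8, 0], "twist": 0, "grip": 0.2}, {"delta_pos": [0, 0, 0], "twist": 0, "grip": 0.2}]'

```text
time: 7.53
tool_pos: [0.6162, 0.1321, 0.2384]
orientation: [0.797, 0.604, 0.0, -0.0]
wrist_force: [-0.2, 4.6, -2.5]
finger_gap: 0.0405
grasp_force: 63.3
```

The pull force is about 4.6 N, which matches the spring, so the hook has caught and the blade is unlocked. About 143 mm remain to the cleat.

Call:
play_rows --steps '[{"delta_pos": [-3.2, -11.6, 0], "twist": 0, "grip": 0.2}, {"delta_pos": [-4.8, -17.3, 0], "twist": 0, "grip": 0.2}, {"delta_pos": [-4.8, -17.3, 0], "twist": 0, "grip": 0.2}, {"delta_pos": [-4.8, -17.3, 0], "twist": 0, "grip": 0.2}, {"delta_pos": [-4.8, -17.3, 0], "twist": 0, "grip": 0.2}, {"delta_pos": [-4.8, -17.3, 0], "twist": 0, "grip": 0.2}, {"delta_pos": [-4.0, -14.4, 0], "twist": 0, "grip": 0.2}, {"delta_pos": [0, 0, 0], "twist": 0, "grip": 0.2}]'

```text
time: 8.2
tool_pos: [0.5846, 0.0166, 0.2383]
orientation: [0.798, 0.603, -0.001, 0.001]
wrist_force: [0.8, 2.5, -1.5]
finger_gap: 0.0409
grasp_force: 63.3
```

Run:
```python
from h import *
s=manip.get_state();print(s["time"],s["tool_pos"],s["wrist_force"])
p=np.array(s["tool_pos"][:2])-[.6317,.188];u=np.array([.2685,.9633]);print("tcp along, lateral",p@u,p@[u[1],-u[0]])
for c in ["top","side"]:
  w=viewer.capture(c)
  for n,z in [("hook",.018),("heel",.035),("plank_end",.024),("cleat_face",.035)]:
    for r in viewer.mark_of(c,n)[:1]: print(c,n,np.round(r["xy"]),round(r["conf"],2),at_z(c,r["xy"],z))
cv2.imwrite("pics/s3.png",cv2.resize(w[150:270,220:400],(780,520),interpolation=cv2.INTER_CUBIC))
```

```text
8.2 [0.58463652 0.0165789  0.23828706] [ 0.80245723  2.50908559 -1.53476516]
tcp along, lateral -0.17776648631384603 0.0006903162725038364
top hook [246. 146.] 0.5 [0.63427187 0.18325196 0.018     ]
top heel [333. 172.] 0.81 [ 0.57334631 -0.0275162   0.035     ]
top plank_end [242. 146.] 0.86 [0.63320745 0.18964375 0.024     ]
side hook [248. 254.] 0.66 [0.63002287 0.1966553  0.018     ]
side heel [293. 202.] 0.74 [ 0.57701653 -0.00286097  0.035     ]
side plank_end [247. 247.] 0.59 [0.64079015 0.18178296 0.024     ]
side cleat_face [297. 195.] 0.76 [ 0.57549013 -0.03387693  0.035     ]
```

View pics/s3.png

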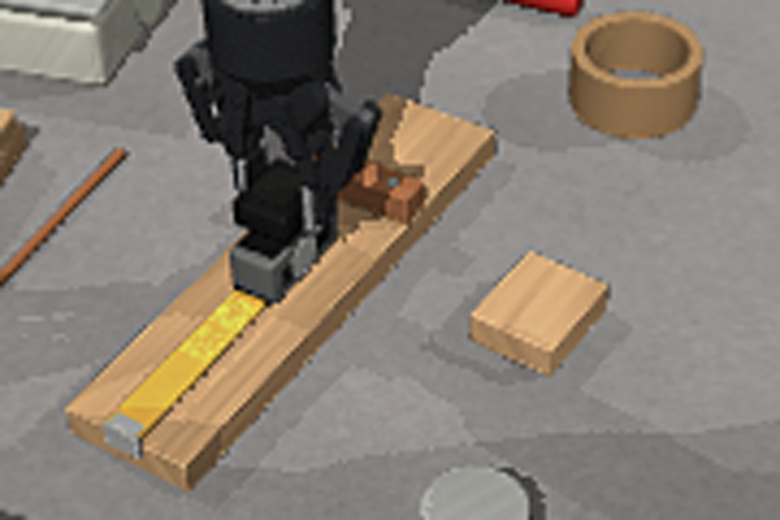

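The hook is over the board's end, the blade is drawn out along the board, and the case is nearing the cleat. About 23 mm are left.

Call:
play_rows --steps '[{"delta_pos": [-1.6, -5.8, 0], "twist": 0.2, "grip": 0.2}, {"delta_pos": [-1.6, -5.8, 0], "twist": 0, "grip": 0.2}, {"delta_pos": [-1.1, -3.9, 0], "twist": 0, "grip": 0.2}, {"delta_pos": [-0.5, -1.9, 0], "twist": 0, "grip": 0.2}, {"delta_pos": [0, 0, 0], "twist": 0, "grip": 0.2}, {"delta_pos": [0, 0, 0], "twist": 0, "grip": 0.2}]'

```text
time: 9.2
tool_pos: [0.5804, 0.0027, 0.2383]
orientation: [0.796, 0.606, 0.0, 0.0]
wrist_force: [3.0, 3.3, -2.3]
finger_gap: 0.0408
grasp_force: 63.0
```

Call:
play_rows --steps '[{"delta_pos": [-0.3, -1, 0], "twist": 0, "grip": 0.2}, {"delta_pos": [-0.3, -1, 0], "twist": 0, "grip": 0.2}, {"delta_pos": [0, 0, 0], "twist": 0, "grip": 0.2}]'

```text
time: 9.45
tool_pos: [0.5797, 0.0007, 0.2383]
orientation: [0.796, 0.606, 0.0, 0.0]
wrist_force: [2.3, 3.1, -2.5]
finger_gap: 0.0409
grasp_force: 63.0
```

Call:
play_rows --steps '[{"delta_pos": [-0.3, -1, 0], "twist": 0, "grip": 0.2}, {"delta_pos": [-0.3, -1, 0], "twist": 0, "grip": 0.2}, {"delta_pos": [-0.3, -1, 0], "twist": 0, "grip": 0.2}, {"delta_pos": [0, 0, 0], "twist": 0, "grip": 0.2}]'

```text
time: 9.78
tool_pos: [0.5787, -0.0026, 0.2382]
orientation: [0.796, 0.606, -0.0, 0.0]
wrist_force: [3.0, 3.0, -2.3]
finger_gap: 0.0409
grasp_force: 62.9
```

Call:
play_rows --steps '[{"delta_pos": [-0.3, -1, 0], "twist": 0, "grip": 0.2}, {"delta_pos": [-0.3, -1, 0], "twist": 0, "grip": 0.2}, {"delta_pos": [0, 0, 0], "twist": 0, "grip": 0.2}]'

```text
time: 10.03
tool_pos: [0.5781, -0.0046, 0.2382]
orientation: [0.796, 0.606, -0.0, 0.0]
wrist_force: [3.2, 3.7, -2.8]
finger_gap: 0.0406
grasp_force: 62.9
```

Call:
play_rows --steps '[{"delta_pos": [-0.3, -1, 0], "twist": 0, "grip": 0.2}, {"delta_pos": [0, 0, 0], "twist": 0, "grip": 0.2}, {"delta_pos": [-0.3, -1, 0], "twist": 0, "grip": 0.2}, {"delta_pos": [0, 0, 0], "twist": 0, "grip": 0.2}]'

```text
time: 10.37
tool_pos: [0.5776, -0.0065, 0.2382]
orientation: [0.796, 0.606, -0.0, 0.0]
wrist_force: [3.0, 2.3, -2.8]
finger_gap: 0.0407
grasp_force: 62.9
```

Run:
```python
from h import *
s=manip.get_state();print(s["time"],s["tool_pos"],s["wrist_force"])
p=np.array(s["tool_pos"][:2])-[.6317,.188];u=np.array([.2685,.9633]);print("tcp along, lateral",p@u,p@[u[1],-u[0]])
```

```text
10.3667 [ 0.57755587 -0.00647023  0.23820891] [ 2.96679971  2.34080627 -2.78643056]
tcp along, lateral -0.20187087233188192 5.822158736203838e-05
```

Call:
play_rows --steps '[{"delta_pos": [-0.3, -1, 0], "twist": 0, "grip": 0.2}, {"delta_pos": [0, 0, 0], "twist": 0, "grip": 0.2}, {"delta_pos": [-0.3, -1, 0], "twist": 0, "grip": 0.2}, {"delta_pos": [0, 0, 0], "twist": 0, "grip": 0.2}]'

```text
time: 10.7
tool_pos: [0.5769, -0.0085, 0.2382]
orientation: [0.796, 0.606, -0.0, 0.0]
wrist_force: [3.5, 2.9, -2.5]
finger_gap: 0.0408
grasp_force: 62.9
```

Call:
play_rows --steps '[{"delta_pos": [-0.3, -1, 0], "twist": 0, "grip": 0.2}, {"delta_pos": [0, 0, 0], "twist": 0, "grip": 0.2}]'

```text
time: 10.87
tool_pos: [0.5767, -0.009, 0.2382]
orientation: [0.795, 0.606, 0.0, -0.0]
wrist_force: [3.1, 4.1, -2.9]
finger_gap: 0.0411
grasp_force: 62.9
```

Call:
play_rows --steps '[{"delta_pos": [-0.3, -1, 0], "twist": 0, "grip": 0.2}, {"delta_pos": [0, 0, 0], "twist": 0, "grip": 0.2}]'

```text
time: 11.03
tool_pos: [0.5766, -0.0092, 0.2383]
orientation: [0.795, 0.606, 0.001, -0.0]
wrist_force: [4.2, 5.8, -2.7]
finger_gap: 0.0409
grasp_force: 62.8
```

Call:
play_rows --steps '[{"delta_pos": [-0.3, -1, 0], "twist": 0, "grip": 0.2}, {"delta_pos": [0, 0, 0], "twist": 0, "grip": 0.2}]'

```text
time: 11.2
tool_pos: [0.5764, -0.0094, 0.2383]
orientation: [0.795, 0.607, 0.002, -0.001]
wrist_force: [4.0, 6.1, -3.5]
finger_gap: 0.0409
grasp_force: 62.8
```

The heel is against the cleat: motion has stalled and the force is up. Now I press the cap down while keeping the backward preload.

Call:
play_rows --steps '[{"delta_pos": [-0.3, -1, 0], "twist": 0, "grip": 0.2}, {"delta_pos": [0, 0, -2], "twist": 0, "grip": 0.2}, {"delta_pos": [0, 0, -2], "twist": 0, "grip": 0.2}, {"delta_pos": [0, 0, 0], "twist": 0, "grip": 0.2}]'

```text
time: 11.53
tool_pos: [0.5763, -0.0097, 0.2352]
orientation: [0.795, 0.607, 0.002, -0.001]
wrist_force: [2.7, 7.8, 2.5]
finger_gap: 0.0409
grasp_force: 63.8
```

Call:
play_rows --steps '[{"delta_pos": [0, 0, -2], "twist": 0, "grip": 0.2}, {"delta_pos": [0, 0, -2], "twist": 0, "grip": 0.2}, {"delta_pos": [0, 0, 0], "twist": 0, "grip": 0.2}]'

```text
time: 11.78
tool_pos: [0.5763, -0.0094, 0.2315]
orientation: [0.794, 0.607, 0.002, -0.001]
wrist_force: [2.2, 8.5, 5.7]
finger_gap: 0.0407
grasp_force: 64.1
```

Call:
play_rows --steps '[{"delta_pos": [0, 0, -2], "twist": 0, "grip": 0.2}, {"delta_pos": [0, 0, -1], "twist": 0, "grip": 0.2}, {"delta_pos": [0, 0, 0], "twist": 0, "grip": 0.2}]'

```text
time: 12.03
tool_pos: [0.5763, -0.0091, 0.2299]
orientation: [0.794, 0.607, 0.003, -0.0]
wrist_force: [-0.1, 8.8, 16.5]
finger_gap: 0.0407
grasp_force: 65.4
```

Call:
play_rows --steps '[{"delta_pos": [0, 0, -1], "twist": 0, "grip": 0.2}, {"delta_pos": [0, 0, 0], "twist": 0, "grip": 0.2}]'

```text
time: 12.2
tool_pos: [0.5762, -0.0091, 0.2298]
orientation: [0.794, 0.607, 0.003, -0.0]
wrist_force: [-2.6, 9.2, 25.1]
finger_gap: 0.0408
grasp_force: 66.4
```

The cap has bottomed out: it travelled 7.9 mm and the force rose to 25 N with no further motion. I open the fingers under this slight preload, then lift straight up.

Call:
play_rows --steps '[{"delta_pos": [0, 0, 0], "twist": 0, "grip": 0.9}, {"delta_pos": [0, 0, 0], "twist": 0, "grip": 0.9}, {"delta_pos": [0, 0, 0], "twist": 0, "grip": 0.9}, {"delta_pos": [0, 0, 0], "twist": 0, "grip": 0.9}, {"delta_pos": [0, 0, 0], "twist": 0, "grip": 0.9}, {"delta_pos": [0, 0, 0], "twist": 0, "grip": 0.9}]'

```text
time: 12.7
tool_pos: [0.5754, -0.0128, 0.2258]
orientation: [0.796, 0.606, -0.001, -0.0]
wrist_force: [-0.8, 0.7, 0.0]
finger_gap: 0.0769
grasp_force: 0.0
```

Call:
play_rows --steps '[{"delta_pos": [0, 0, 10], "twist": 0, "grip": 0.9}, {"delta_pos": [0, 0, 20], "twist": 0, "grip": 0.9}, {"delta_pos": [0, 0, 30], "twist": 0, "grip": 0.9}, {"delta_pos": [0, 0, 30], "twist": 0, "grip": 0.9}, {"delta_pos": [0, 0, 30], "twist": 0, "grip": 0.9}, {"delta_pos": [0, 0, 20], "twist": 0, "grip": 0.9}, {"delta_pos": [0, 0, 0], "twist": 0, "grip": 0.9}]'

```text
time: 13.28
tool_pos: [0.5771, -0.012, 0.3713]
orientation: [0.796, 0.606, 0.004, 0.002]
wrist_force: [0.3, -0.1, -0.2]
finger_gap: 0.0769
grasp_force: 0.0
```

Run:
```python
from h import *
s=manip.get_state();print(s["time"],s["tool_pos"],s["wrist_force"],s["finger_gap"])
w=viewer.capture("wrist"); print(rect("wrist","cap_top",.082))
t=viewer.capture("side")
cv2.imwrite("pics/f1.png",np.vstack([np.hstack([cv2.resize(t[160:270,220:340],(393,360),interpolation=cv2.INTER_CUBIC),cv2.resize(w,(400,360))])]))
```

```text
13.2833 [ 0.57706236 -0.0119541   0.37133961] [ 0.27688355 -0.05841338 -0.16047275] 0.07686833214631864
((576.896240234375, 2.0806446075439453), (51.584720611572266, 41.05175018310547), 75.39624786376953, 0.74)
```

View pics/f1.png

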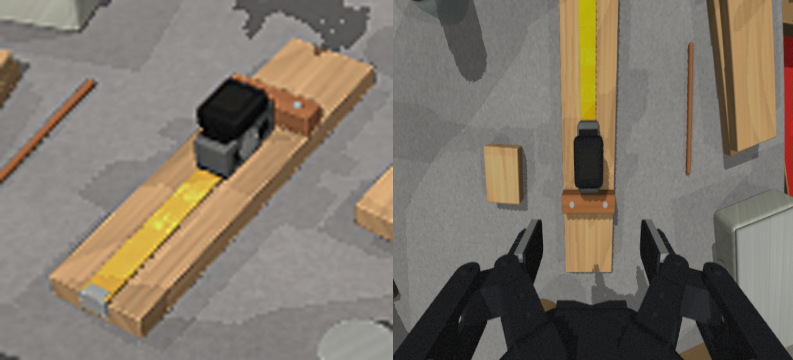

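The blade is out, the hook is over the end and the case is by the cleat. I'll check the heel gap numerically, in undistorted metric crops.

Run:
```python
from h import *
np.set_printoptions(precision=1,suppress=True)
w=viewer.capture("wrist")
u=np.array([.2685,.9633]);n=np.array([u[1],-u[0]]);E0=np.array([.6317,.188])
f=lambda P:np.array([(P[:2]-E0)@u,(P[:2]-E0)@n])*1000
for nm,z in [("cap_top",.082),("cleat",.046),("tape",.06),("plank",.024)]:
    r=viewer.trace("wrist",nm)
    if r:
        m=r[0]["region"]; ys,xs=np.nonzero(m)
        P=np.array([f(at_z("wrist",[x,y],z)) for x,y in list(zip(xs,ys))[::7]]); print(nm,r[0]["conf"],np.percentile(P,[1,99],axis=0), ys.min(),ys.max())
for nm,z in [("heel",.035),("cleat_face",.035),("cap_top",.082)]:
    for c in ["wrist"]:
        r=viewer.mark_of(c,nm)
        if r: print(nm,r[0]["xy"],r[0]["conf"],f(at_z(c,r[0]["xy"],z)))
o,d=ray("wrist",[320,200]);print("cam",o*1000,d/np.linalg.norm(d)*10)
cv2.imwrite("pics/f2.png",cv2.resize(w[110:260,240:390],(600,600),interpolation=cv2.INTER_CUBIC))
```

```text
cap_top 0.67 [[-217.6  -21.2]
 [-166.9   19.3]] 148 208
cleat 0.63 [[-261.3  -44.6]
 [-232.2   42. ]] 210 238
tape 0.64 [[-228.5  -21.7]
 [ -49.6   19.9]] 0 214
plank 0.61 [[-351.8  -45.2]
 [ -37.6   42.5]] 0 303
heel [316.3, 208.5] 0.71 [-233.4   -1.6]
cleat_face [318.2, 219.2] 0.39 [-245.3    0.6]
cap_top [315.0, 179.0] 0.84 [-192.    -2.3]
cam [594.2  54.5 334.3] [-0.7 -2.7 -9.6]
```

View pics/f2.png

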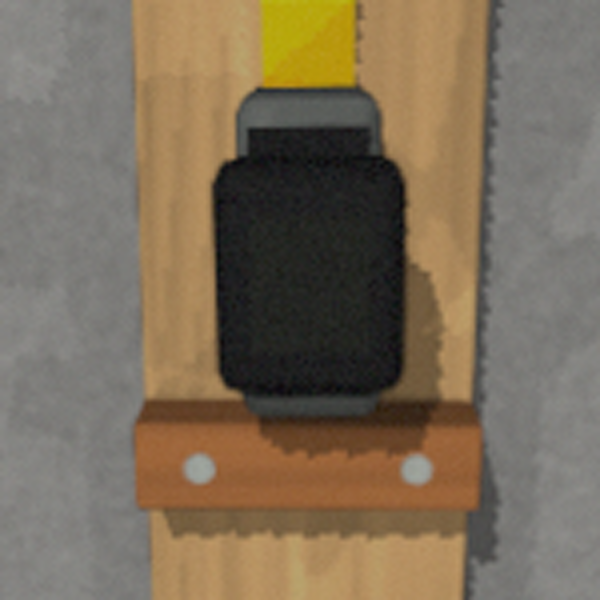

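The crop shows the heel edge (crop row 415) slightly short of the cleat's top front edge (row 422), seen obliquely. I can't yet tell whether there is a gap, so I'll move the camera straight over the heel.

Call:
play_rows --steps '[{"delta_pos": [-5, -19, -8], "twist": 0, "grip": 0.9}, {"delta_pos": [-6, -21, -8], "twist": 0, "grip": 0.9}, {"delta_pos": [-6, -21, -8], "twist": 0, "grip": 0.9}, {"delta_pos": [-6, -21, -8], "twist": 0, "grip": 0.9}, {"delta_pos": [-5, -19, -8], "twist": 0, "grip": 0.9}, {"delta_pos": [0, 0, 0], "twist": 0, "grip": 0.9}, {"delta_pos": [0, 0, 0], "twist": 0, "grip": 0.9}, {"delta_pos": [0, 0, 0], "twist": 0, "grip": 0.9}]'

```text
time: 14.5
tool_pos: [0.5482, -0.1124, 0.3264]
orientation: [0.795, 0.606, 0.001, -0.0]
wrist_force: [0.3, 0.1, -0.5]
finger_gap: 0.0766
grasp_force: 0.0
```

Run:
```python
from h import *
np.set_printoptions(precision=1,suppress=True)
u=np.array([.2685,.9633]);n=np.array([u[1],-u[0]]);E0=np.array([.6317,.188])
f=lambda P:np.array([(P[:2]-E0)@u,(P[:2]-E0)@n])*1000
w=viewer.capture("wrist")
o,d=ray("wrist",[320,200]);print("cam",f(o),o[2],d)
r=viewer.trace("wrist","cap_top")
if r:
    ys,xs=np.nonzero(r[0]["region"]);P=np.array([f(at_z("wrist",[x,y],.082)) for x,y in list(zip(xs,ys))[::7]]); print(np.percentile(P,[1,99],axis=0),ys.min(),ys.max())
y0=max(0,int(ys.max())-75)
print(y0)
cv2.imwrite("pics/f3.png",cv2.resize(w[y0:y0+150,245:395],(600,600),interpolation=cv2.INTER_CUBIC))
for y in range(y0,y0+150,10): print(y,[f(at_z("wrist",[318,y],z))[0].round(1) for z in (.024,.046,.06,.082)])
```

```text
cam [-241.9    0.1] 0.29538306805331305 [-0.1 -0.3 -1. ]
[[-220.1  -20.7]
 [-170.6   18.8]] 0 83
8
8 [np.float64(-157.0), np.float64(-163.9), np.float64(-168.3), np.float64(-175.1)]
18 [np.float64(-164.4), np.float64(-170.7), np.float64(-174.7), np.float64(-181.0)]
28 [np.float64(-172.0), np.float64(-177.6), np.float64(-181.2), np.float64(-186.9)]
38 [np.float64(-179.6), np.float64(-184.6), np.float64(-187.8), np.float64(-192.9)]
48 [np.float64(-187.3), np.float64(-191.7), np.float64(-194.5), np.float64(-198.9)]
58 [np.float64(-195.1), np.float64(-198.9), np.float64(-201.3), np.float64(-205.1)]
68 [np.float64(-203.0), np.float64(-206.1), np.float64(-208.1), np.float64(-211.3)]
78 [np.float64(-211.0), np.float64(-213.5), np.float64(-215.0), np.float64(-217.5)]
88 [np.float64(-219.1), np.float64(-220.9), np.float64(-222.1), np.float64(-223.9)]
98 [np.float64(-227.3), np.float64(-228.4), np.float64(-229.2), np.float64(-230.4)]
108 [np.float64(-235.6), np.float64(-236.1), np.float64(-236.4), np.float64(-236.9)]
118 [np.float64(-244.1), np.float64(-243.9), np.float64(-243.8), np.float64(-243.6)]
128 [np.float64(-252.6), np.float64(-251.8), np.float64(-251.2), np.float64(-250.3)]
138 [np.float64(-261.4), np.float64(-259.8), np.float64(-258.8), np.float64(-257.2)]
148 [np.float64(-270.2), np.float64(-267.9), np.float64(-266.5), np.float64(-264.2)]
```

View pics/f3.png

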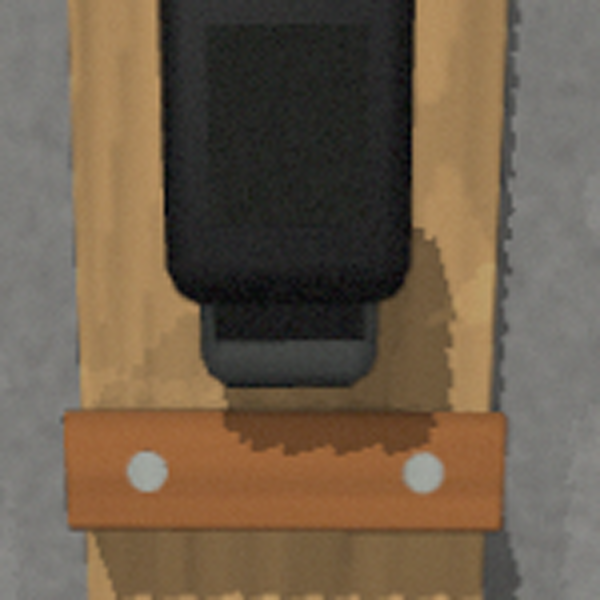

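The view from above shows the heel edge at crop row 388 (about -234 mm along the board) and the cleat face at row 410 (about -238 mm). That leaves a gap of about 4 mm, so I'll regrip the cap and feel whether the tape slides back.

Call:
play_rows --steps '[{"delta_pos": [4, 16, 0], "twist": 0, "grip": 1}, {"delta_pos": [6, 24, 0], "twist": 0, "grip": 1}, {"delta_pos": [7, 26, 0], "twist": 0, "grip": 1}, {"delta_pos": [7, 26, 0], "twist": 0, "grip": 1}, {"delta_pos": [6, 21, 0], "twist": 0, "grip": 1}, {"delta_pos": [0, 0, -10], "twist": 0, "grip": 1}, {"delta_pos": [0, 0, -30], "twist": 0, "grip": 1}, {"delta_pos": [0, 0, -30], "twist": 0, "grip": 1}]'

```text
time: 15.27
tool_pos: [0.5787, 0.0012, 0.2567]
orientation: [0.795, 0.607, 0.002, 0.001]
wrist_force: [-0.2, 0.7, -0.4]
finger_gap: 0.0855
grasp_force: 0.0
```

Call:
play_rows --steps '[{"delta_pos": [0, 0, -16], "twist": 0, "grip": 1}, {"delta_pos": [0, 0, -8], "twist": 0, "grip": 1}, {"delta_pos": [0, 0, 0], "twist": 0, "grip": 1}]'

```text
time: 15.52
tool_pos: [0.5772, 0.0002, 0.2307]
orientation: [0.795, 0.606, -0.001, -0.001]
wrist_force: [1.1, -0.0, 0.5]
finger_gap: 0.0854
grasp_force: 0.0
```

Call:
play_rows --steps '[{"delta_pos": [0, 0, 0], "twist": 0, "grip": 0.2}, {"delta_pos": [0, 0, 0], "twist": 0, "grip": 0.2}, {"delta_pos": [0, 0, 0], "twist": 0, "grip": 0.2}, {"delta_pos": [0, 0, 0], "twist": 0, "grip": 0.2}, {"delta_pos": [0, 0, 0], "twist": 0, "grip": 0.2}, {"delta_pos": [0, 0, 0], "twist": 0, "grip": 0.2}, {"delta_pos": [0, 0, 0], "twist": 0, "grip": 0.2}]'

```text
time: 16.1
tool_pos: [0.5783, -0.0002, 0.2337]
orientation: [0.796, 0.606, 0.001, 0.001]
wrist_force: [-0.5, 0.2, 5.2]
finger_gap: 0.0408
grasp_force: 60.6
```

Call:
play_rows --steps '[{"delta_pos": [-0.3, -1, 0], "twist": 0, "grip": 0.2}, {"delta_pos": [-0.3, -1, 0], "twist": 0, "grip": 0.2}, {"delta_pos": [0, 0, 0], "twist": 0, "grip": 0.2}]'

```text
time: 16.35
tool_pos: [0.5781, -0.0008, 0.2337]
orientation: [0.795, 0.606, 0.003, 0.0]
wrist_force: [0.2, 3.2, 5.5]
finger_gap: 0.0406
grasp_force: 60.7
```

Call:
play_rows --steps '[{"delta_pos": [-0.5, -1.9, 0], "twist": 0, "grip": 0.2}, {"delta_pos": [0, 0, 0], "twist": 0, "grip": 0.2}, {"delta_pos": [0, 0, 0], "twist": 0, "grip": 0.2}]'

```text
time: 16.6
tool_pos: [0.5777, -0.0024, 0.2337]
orientation: [0.795, 0.606, 0.003, -0.0]
wrist_force: [1.1, 3.9, 5.7]
finger_gap: 0.0409
grasp_force: 60.7
```

Call:
play_rows --steps '[{"delta_pos": [-0.5, -1.9, 0], "twist": 0, "grip": 0.2}, {"delta_pos": [0, 0, 0], "twist": 0, "grip": 0.2}, {"delta_pos": [0, 0, 0], "twist": 0, "grip": 0.2}]'

```text
time: 16.85
tool_pos: [0.5775, -0.0033, 0.2337]
orientation: [0.795, 0.607, 0.004, -0.0]
wrist_force: [1.4, 6.4, 5.9]
finger_gap: 0.0409
grasp_force: 60.6
```

Call:
play_rows --steps '[{"delta_pos": [-0.5, -1.9, 0], "twist": 0, "grip": 0.2}, {"delta_pos": [0, 0, 0], "twist": 0, "grip": 0.2}, {"delta_pos": [0, 0, 0], "twist": 0, "grip": 0.2}]'

```text
time: 17.1
tool_pos: [0.5772, -0.0043, 0.2337]
orientation: [0.795, 0.607, 0.005, -0.001]
wrist_force: [2.1, 7.1, 4.4]
finger_gap: 0.0409
grasp_force: 60.5
```

Run:
```python
from h import *
np.set_printoptions(precision=4,suppress=True)
s=manip.get_state();print(s["time"],s["tool_pos"],s["orientation"],s["wrist_force"],s["torque"])
u=np.array([.2685,.9633]);n=np.array([u[1],-u[0]]);E0=np.array([.6317,.188])
f=lambda P:np.array([(P[:2]-E0)@u,(P[:2]-E0)@n])*1000
print("tcp",f(s["tool_pos"]))
for c in ("top","wrist","side"):
  viewer.capture(c)
  for nm,z in [("hook",.018),("plank_end",.024),("cap_top",.082)]:
    r=viewer.mark_of(c,nm)
    if r: print(c,nm,r[0]["xy"],r[0]["conf"],f(at_z(c,r[0]["xy"],z)))
  r=viewer.trace(c,"hook")
  if r:
    ys,xs=np.nonzero(r[0]["region"]);P=np.array([f(at_z(c,[x,y],.029)) for x,y in zip(xs,ys)]);print(c,"hookmask",np.percentile(P,[2,98],axis=0),len(xs))
```

```text
17.1 [ 0.5772 -0.0043  0.2337] [ 0.7946  0.6071  0.0046 -0.0008] [2.1254 7.0857 4.4342] [ 1.5091 -0.3068 -0.0634]
tcp [-199.9039   -0.8597]
top hook [244.1, 147.7] 0.77 [-2.0948 -1.4687]
top plank_end [244.6, 147.2] 0.84 [-4.2812 -1.1379]
top cap_top [325.7, 166.0] 0.63 [-204.0121    0.7065]
top hookmask [[-60.6335 -14.1694]
 [  2.8542   9.8165]] 289
wrist cap_top [316.2, 269.6] 0.6 [-196.2472   -0.4715]
side hook [249.8, 251.1] 0.56 [-1.162 -0.889]
side plank_end [246.1, 248.6] 0.94 [0.8261 8.5082]
side cap_top [290.6, 189.9] 0.64 [-192.8733   -0.543 ]
side hookmask [[-57.2786 -16.8535]
 [ 15.5052  10.9212]] 239
```

The cap has moved back about 4 mm with mild force, so the tape does slide and the hook had slack. I keep pushing to the cleat, then null the preload before releasing this time.

Call:
play_rows --steps '[{"delta_pos": [-0.4, -1.5, 0.5], "twist": 0, "grip": 0.2}, {"delta_pos": [0, 0, 0], "twist": 0, "grip": 0.2}, {"delta_pos": [0, 0, 0], "twist": 0, "grip": 0.2}]'

```text
time: 18.1
tool_pos: [0.5769, -0.0051, 0.2338]
orientation: [0.794, 0.607, 0.005, -0.001]
wrist_force: [2.6, 9.3, -0.0]
finger_gap: 0.0407
grasp_force: 61.4
```

Call:
play_rows --steps '[{"delta_pos": [-0.4, -1.5, 0], "twist": 0, "grip": 0.2}, {"delta_pos": [0, 0, 0], "twist": 0, "grip": 0.2}, {"delta_pos": [0, 0, 0], "twist": 0, "grip": 0.2}]'

```text
time: 18.35
tool_pos: [0.5767, -0.0056, 0.2338]
orientation: [0.794, 0.608, 0.006, -0.002]
wrist_force: [2.8, 10.8, -2.2]
finger_gap: 0.0409
grasp_force: 61.4
```

Call:
play_rows --steps '[{"delta_pos": [-0.4, -1.5, 0], "twist": 0, "grip": 0.2}, {"delta_pos": [0, 0, 0], "twist": 0, "grip": 0.2}, {"delta_pos": [0, 0, 0], "twist": 0, "grip": 0.2}]'

```text
time: 18.6
tool_pos: [0.5763, -0.0073, 0.2341]
orientation: [0.794, 0.607, 0.006, -0.002]
wrist_force: [2.1, 9.9, 2.0]
finger_gap: 0.0409
grasp_force: 61.8
```

```bash
cat >> h.py <<'E'
u=np.array([.2685,.9633]);n=np.array([u[1],-u[0]]);E0=np.array([.6317,.188])
f=lambda P:np.array([(P[:2]-E0)@u,(P[:2]-E0)@n])*1000
def report(cs=("wrist",)):
  np.set_printoptions(precision=1,suppress=True)
  s=manip.get_state();print(s["time"],"tcp",f(s["tool_pos"]),s["tool_pos"][2]*1000,np.array(s["orientation"])*1000,s["wrist_force"])
  for c in cs:
    img=viewer.capture(c)
    for nm,z in [("hook",.018),("cap_top",.082),("heel",.035)]:
      r=viewer.mark_of(c,nm)
      if r: print(c,nm,np.array(r[0]["xy"]),r[0]["conf"],f(at_z(c,r[0]["xy"],z)))
    for nm,z in [("cap_top",.082),("tape",.06),("cleat",.046)]:
      r=viewer.trace(c,nm)
      if r:
        ys,xs=np.nonzero(r[0]["region"]);P=np.array([f(at_z(c,[x,y],z)) for x,y in zip(xs[::5],ys[::5])]);print(c,nm,r[0]["conf"],np.percentile(P,[1,99],axis=0).ravel())
  return img
E
python3 -c "
from h import *
report(('wrist','top'))"
```

```text
18.6 tcp [-203.   -1.] 234.07568681530066 [794.4 607.4   5.9  -1.6] [2.1 9.9 2. ]
wrist cap_top [316.3 270.5] 0.56 [-199.5   -0.5]
wrist cap_top 0.63 [-221.9  -19.4 -169.7   19.3]Traceback (most recent call last):
  File "<string>", line 3, in <module>
    report(('wrist','top'))
    ~~~~~~^^^^^^^^^^^^^^^^^
  File "h.py", line 41, in report
    ys,xs=np.nonzero(r[0]["region"]);P=np.array([f(at_z(c,[x,y],z)) for x,y in zip(xs[::5],ys[::5])]);print(c,nm,r[0]["conf"],np.percentile(P,[1,99],axis=0).ravel())
                                                   ~~~~^^^^^^^^^^^
  File "h.py", line 10, in at_z
    o,d=ray(cam,px); return o+d*(z-o[2])/d[2]
        ~~~^^^^^^^^
  File "h.py", line 4, in ray
    c=viewer.get_calibration(cam); f=200/np.tan(np.radians(c["fov_y"])/2)
ValueError: time passes only in moves, steps and waits
```

Call:
play_rows --steps '[{"delta_pos": [0.3, 1, 0], "twist": 0, "grip": 0.2}, {"delta_pos": [0.3, 1, 0], "twist": 0, "grip": 0.2}, {"delta_pos": [0.3, 1, 0], "twist": 0, "grip": 0.2}, {"delta_pos": [0, 0, 0], "twist": 0, "grip": 0.2}, {"delta_pos": [0, 0, 0], "twist": 0, "grip": 0.2}]'

```text
time: 19.32
tool_pos: [0.5767, -0.0064, 0.2339]
orientation: [0.795, 0.607, 0.004, -0.001]
wrist_force: [1.0, 7.0, 1.7]
finger_gap: 0.0407
grasp_force: 61.8
```

Call:
play_rows --steps '[{"delta_pos": [0.3, 1, 0], "twist": 0, "grip": 0.2}, {"delta_pos": [0.3, 1, 0], "twist": 0, "grip": 0.2}, {"delta_pos": [0, 0, 0], "twist": 0, "grip": 0.2}, {"delta_pos": [0, 0, 0], "twist": 0, "grip": 0.2}]'

```text
time: 19.65
tool_pos: [0.577, -0.0058, 0.2337]
orientation: [0.795, 0.606, 0.003, -0.0]
wrist_force: [1.6, 6.4, 6.3]
finger_gap: 0.0409
grasp_force: 62.1
```

Call:
play_rows --steps '[{"delta_pos": [0.3, 1, 0], "twist": 0, "grip": 0.2}, {"delta_pos": [0.3, 1, 0], "twist": 0, "grip": 0.2}, {"delta_pos": [0, 0, 0], "twist": 0, "grip": 0.2}, {"delta_pos": [0, 0, 0], "twist": 0, "grip": 0.2}]'

```text
time: 19.98
tool_pos: [0.5772, -0.0053, 0.2337]
orientation: [0.795, 0.606, 0.001, 0.001]
wrist_force: [0.4, 3.2, 6.9]
finger_gap: 0.0407
grasp_force: 62.3
```

Call:
play_rows --steps '[{"delta_pos": [0.2, 0.6, -0.5], "twist": 0, "grip": 0.2}, {"delta_pos": [0, 0, 0], "twist": 0, "grip": 0.2}, {"delta_pos": [0, 0, 0], "twist": 0, "grip": 0.2}]'

```text
time: 20.23
tool_pos: [0.5773, -0.0051, 0.2337]
orientation: [0.796, 0.606, 0.001, 0.001]
wrist_force: [-0.2, 2.0, 12.1]
finger_gap: 0.0409
grasp_force: 63.0
```

```bash
python3 -c "
from h import *
np.set_printoptions(precision=4,suppress=True)
s=manip.get_state();print(s['tool_pos'],s['orientation'],s['wrist_force'])
viewer.capture('wrist');r=viewer.mark_of('wrist','cap_top')[0];print(r['xy'],f(at_z('wrist',r['xy'],.082)))
print(rect('wrist','cap_top',.082))"
```

```text
[ 0.5773 -0.0051  0.2337] [0.7956 0.6059 0.0007 0.001 ] [-0.1832  2.0126 12.064 ]
[315.5, 269.3] [-198.0402   -0.7942]
((579.2862548828125, 0.10656929016113281), (54.29851531982422, 40.194583892822266), 74.63721466064453, 0.75)
```

Call:
play_rows --steps '[{"delta_pos": [0, 0, 0], "twist": 0, "grip": 0.9}, {"delta_pos": [0, 0, 0], "twist": 0, "grip": 0.9}, {"delta_pos": [0, 0, 0], "twist": 0, "grip": 0.9}, {"delta_pos": [0, 0, 0], "twist": 0, "grip": 0.9}, {"delta_pos": [0, 0, 0], "twist": 0, "grip": 0.9}, {"delta_pos": [0, 0, 5], "twist": 0, "grip": 0.9}, {"delta_pos": [0, 0, 20], "twist": 0, "grip": 0.9}, {"delta_pos": [0, 0, 35], "twist": 0, "grip": 0.9}]'

```text
time: 21.05
tool_pos: [0.5753, -0.0051, 0.2901]
orientation: [0.795, 0.606, -0.003, -0.002]
wrist_force: [0.7, -0.5, -0.1]
finger_gap: 0.0768
grasp_force: 0.0
```

Call:
play_rows --steps '[{"delta_pos": [-4, -16, 30], "twist": 0, "grip": 0.9}, {"delta_pos": [-6, -22, 10], "twist": 0, "grip": 0.9}, {"delta_pos": [-7, -25, 0], "twist": 0, "grip": 0.9}, {"delta_pos": [-6, -22, 0], "twist": 0, "grip": 0.9}, {"delta_pos": [-5, -18, 0], "twist": 0, "grip": 0.9}, {"delta_pos": [0, 0, 0], "twist": 0, "grip": 0.9}, {"delta_pos": [0, 0, 0], "twist": 0, "grip": 0.9}]'

```text
time: 21.63
tool_pos: [0.5484, -0.109, 0.3324]
orientation: [0.796, 0.605, -0.0, 0.0]
wrist_force: [0.1, 1.1, -0.0]
finger_gap: 0.0765
grasp_force: 0.0
```

Run:
```python
from h import *
np.set_printoptions(precision=1,suppress=True)
w=viewer.capture("wrist");s=viewer.capture("side")
print(manip.get_state()["time"],manip.get_state()["tool_pos"])
o,d=ray("wrist",[320,200]);print("cam",f(o),o[2])
r=viewer.mark_of("side","hook");print(r[0]["xy"] if r else None)
for y in range(60,160,20): print(y,[f(at_z("wrist",[318,y],z))[0].round(1) for z in (.024,.046,.06)])
cv2.imwrite("pics/f4.png",np.hstack([cv2.resize(w[20:170,245:395],(400,400),interpolation=cv2.INTER_CUBIC),cv2.resize(s[160:260,225:325],(400,400),interpolation=cv2.INTER_CUBIC)]))
```

```text
21.7333 [ 0.5 -0.1  0.3]
cam [-236.7   -0.6] 0.30122875380420533
[247.2, 254.5]
60 [np.float64(-190.2), np.float64(-193.9), np.float64(-196.2)]
80 [np.float64(-206.5), np.float64(-208.8), np.float64(-210.3)]
100 [np.float64(-223.2), np.float64(-224.2), np.float64(-224.9)]
120 [np.float64(-240.4), np.float64(-240.1), np.float64(-239.9)]
140 [np.float64(-258.1), np.float64(-256.4), np.float64(-255.3)]
```

View pics/f4.png

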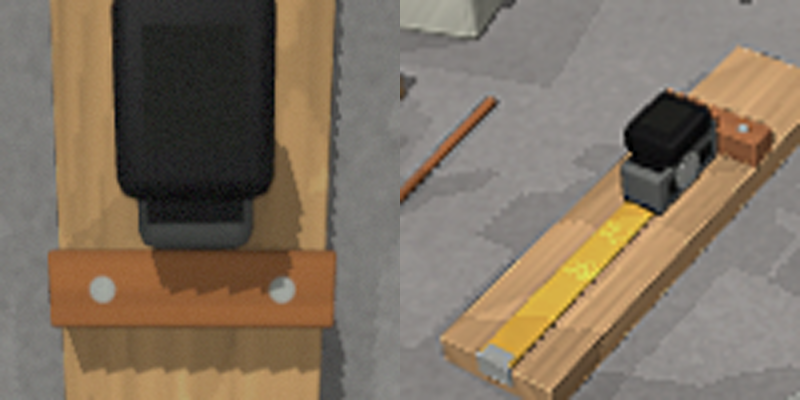

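The heel now sits within about 1 mm of the cleat: its edge is at crop row 248 and the cleat face at 250. The hook is over the end at (495,360) and the cap looks down. I'll check the cap height numerically from its width.

Run:
```python
from h import *
w=viewer.capture("wrist"); g=w.max(2)
m=viewer.trace("wrist","cap_top")[0]["region"]
for y in (50,65,80):
    xs=np.nonzero(m[y])[0]; a,b=xs.min(),xs.max()+1
    # subpixel edge on brightness
    row=g[y].astype(float)
    L=[np.linalg.norm(at_z("wrist",[b-.5,y],z)-at_z("wrist",[a-.5,y],z))*1000 for z in (.082,.086,.09)]
    print(y,a,b,np.round(L,1),row[a-3:a+3],row[b-3:b+3])
c={}
for k in ("side","top"):
    viewer.capture(k); c[k]=viewer.mark_of(k,"cap_top")[0]["xy"]
print(tri(c))
```

```text
50 288 349 [41.1 40.3 39.6] [180. 171. 164.  58.  28.  33.] [ 15.  24.  44. 144. 164. 163.]
65 290 348 [39.5 38.7 38. ] [164.  92.  25.  25.  36.  36.] [ 33.  29.  22. 103. 149. 165.]
80 289 348 [40.6 39.8 39.1] [167. 169. 159.  24.  26.  34.] [ 31.  26.  20.  84. 111. 115.]
(array([0.51671203, 0.31317574, 0.17923795]), np.float64(0.03598128358469573))
```

```bash
python3 -c "
from h import *
print(manip.get_state()['time'],workorder.job_done())"
```

```text
the job is handed in; nothing more can be done
22.0833 None
```

The job is handed in at 22.1 s: the hook is over the board's free end, the heel is within about 1 mm of the cleat, the cap is pressed down so the blade stays out, and the gripper is clear. My first release left a gap of about 4 mm, so I regripped and pushed the locked tape back; I did not measure how tightly the hook sits or re-press the cap afterwards.

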